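# Pack the wedge-shaped reagent cartridges head to tail

## Robot

A 6-joint arm with a two-finger parallel gripper is mounted at the origin on the work surface. World frame = base frame: x ahead of the robot, y to its left, z up, the work surface at z = 0. Lengths are in mm, angles in rad, forces in N, time in s.
With the tool pointing down it reaches from about 275 to 850 mm from the base axis. Payload 5.2 kg.
Tool frame: the origin (TCP) lies at the very end of the fingers, on their centre line; the grasp point (between the pads) lies 19 mm behind it; z points along the fingers, y is the line along which they close (so a half turn about z gives the same grasp; the last joint's range is limited). The gripper opens to 85 mm and grips with 20 to 120 N. Pads are 22 mm wide; open, the fingers measure 114 mm over their backs; the gripper's body (76 mm by 85 mm) begins 54 mm behind the grasp point. The pads swing forward as they close: fully open they stand 13 mm farther back than shut.
Start: joints at [0.959, 0.259, 1.535, -0, 1.348, -0.203], TCP at [218.609, 504.693, 231.31] pointing down, gripper open.
Joint ranges: [-3.14, 3.14], [-0.91, 2.08], [0.19, 2.58], [-1.22, 4.36], [0.22, 2.71], [-3.12, 3.12]. Speed limits (rad/s): [2.57, 2.57, 3.14, 3.14, 3.14, 3.14].

## Interface

Orientations are given as [roll, pitch, yaw] about the fixed x, y, z axes, in that order (R = Rz(yaw) Ry(pitch) Rx(roll)).
In Python, from plant import env, imaging gives the robot as it stands.
- The arm moves only by the shell command python3 -m pendant 'ROWS'. ROWS is JSON, a list of rows, each a list of 7 numbers: the closure, from -1 (fully open) to 1 (shut), then the shift along the tool's x, y, z in mm, then the turn, a rotation vector about the tool's x, y, z in degrees. A call has 1 to 10 rows; each row is the pose to reach, as a shift and turn from the pose commanded when the call began, along the tool's axes at that moment; what a row does not reach only later rows make up. A row lasts 1/8 s, in which the tool goes at most 62.5 mm and 10.7 degrees, less where a joint would pass 70% of its speed; a pose out of reach is approached as far as the arm can. A call with a gripper value outside its range is refused whole. The fingers move at their own pace and stop on an object; the grip force is fixed at half the most. Time passes only in rows, so rows that repeat a pose let the fingers close. It gives the time, the measured TCP pose, the force, the opening and the grip force at its end, in the units of the state.
- env.observe(): the state, without advancing time (a new reading comes with each control period).
- imaging.snapshot(name): name is "side" or "top"; returns (picture, depth): 384x512x3 uint8, red, green, blue; 384x512 float32, mm along the optical axis (not along the pixel's ray), 0 where there is no reading.
- imaging.camera_model(name): a dict with "fx", "fy", "cx", "cy" (pixels), "R" (3x3) and "t" (3): a world point X has camera coordinates R X + t. Camera axes: x right, y down, z forward; pixel columns grow to the right and rows downward; lengths in mm; the calibration is good to about 2 mm. A picture is of the moment at which its call begins. camera_model takes no time and is no camera call.
- env.hand_in(): hands the job in; it is judged then, once.
The state is a dict: "clock": time; "qpos": joint angles; "qd": joint speeds; "tau": joint torques, N m; "eef_pos": TCP position; "orientation": TCP orientation; "wrist_force": force on the tool from outside, world axes, zero at the start; "moment": the same for the moment, N m; "opening": finger opening in mm; "grip_force": force on a finger pad.
Only numpy, scipy, OpenCV 4.12 (cv2) and the standard library are available. Lean on these libraries where they do the work, as an engineer would, in place of code of your own. Each camera call takes 0.05 s, during which the arm holds its last target. There are 200 camera calls.

## Task

Pack away the wedge-shaped reagent cartridges, keeping them upright: the two tall ones in the deep steel tray and the two low ones in the shallow plastic tray. In each tray lay the pair head to tail, straight flanks outward along the walls, so that both stand flat on the tray's floor. Leave the straight-sided cartridges where they are.

Things in the scene. Friction and masses are not known exactly. Their poses are not given: they have to be found in the camera images.
- tall_a_mid (a point): Tall wedge-shaped white cartridge (one of 2), 0.17 kg +-30%. Body 90 long, 65 high; on top a grey grip block, 40 (x) by 18 (y), 30 high, to grip from above. Point: centre of its length, under mid-block, half of 95 overall up. x: to the wide end (head, 56 wide; tail 24), 45 off. y: to the straight flank, 20 off; the slanting flank lies at y -36 at the head, -20 mid-length, -4 at the tail. z up. Sizes in mm.
- tall_b_mid (a point): Tall wedge-shaped white cartridge (one of 2), 0.17 kg +-30%. Body 90 long, 65 high; on top a grey grip block, 40 (x) by 18 (y), 30 high, to grip from above. Point: centre of its length, under mid-block, half of 95 overall up. x: to the wide end (head, 56 wide; tail 24), 45 off. y: to the straight flank, 20 off; the slanting flank lies at y -36 at the head, -20 mid-length, -4 at the tail. z up. Sizes in mm.
- low_a_mid (a point): Low wedge-shaped white cartridge (one of 2), 0.12 kg +-30%. Body 90 long, 40 high; on top a grey grip block, 40 (x) by 18 (y), 30 high, to grip from above. Point: centre of its length, under mid-block, half of 70 overall up. x: to the wide end (head, 56 wide; tail 24), 45 off. y: to the straight flank, 20 off; the slanting flank lies at y -36 at the head, -20 mid-length, -4 at the tail. z up. Sizes in mm.
- low_b_mid (a point): Low wedge-shaped white cartridge (one of 2), 0.12 kg +-30%. Body 90 long, 40 high; on top a grey grip block, 40 (x) by 18 (y), 30 high, to grip from above. Point: centre of its length, under mid-block, half of 70 overall up. x: to the wide end (head, 56 wide; tail 24), 45 off. y: to the straight flank, 20 off; the slanting flank lies at y -36 at the head, -20 mid-length, -4 at the tail. z up. Sizes in mm.
- tray_deep: Deep stainless steel tray, fixed, open on top: inside 104 mm along x, 100 mm along y; walls and floor 5 mm thick, 40 mm high. Origin: centre of its underside. Just holds 2 wedge cartridges lying along its x, head to tail: straight flanks along the two y walls, slanting flanks face to face in the middle (centres at y +24 and -24 mm; then 6 to 8 mm play all round).
- tray_shallow: Shallow grey plastic tray, fixed, open on top: inside 104 mm along x, 100 mm along y; walls and floor 5 mm thick, 15 mm high. Origin: centre of its underside. Just holds 2 wedge cartridges lying along its x, head to tail: straight flanks along the two y walls, slanting flanks face to face in the middle (centres at y +24 and -24 mm; then 6 to 8 mm play all round).
- straight_tall_mid (a point): Tall straight-sided white cartridge, a plain box 90 by 40 mm, 65 mm high, with the same grip block on top (95 mm overall). To be left alone. Point at its centre, half-way up; x along its length, z up.
- straight_low_mid (a point): Low straight-sided white cartridge, a plain box 90 by 40 mm, 40 mm high, with the same grip block on top (70 mm overall). To be left alone. Point at its centre, half-way up; x along its length, z up.
Not all that is in view belongs to the job. What is shaped like the part that bears low_a_mid but red is not meant. Leave any blue or orange look-alike of the part that bears low_b_mid alone.

How it is judged:
By the outcome, as a careful person would: the job done as asked, in the order asked, and still so for the second after the job is handed in, with the robot touching nothing.
It also fails if it takes over 99 s, if anything falls off the work surface, if the arm or the gripper's body presses on something with over 40 N, if the wrist force passes 120 N, or if a joint passes its speed limit or range.

## Working session

There is one attempt and no reset: what is moved stays moved. The work goes in short steps, Python scripts to look and compute and a shell command to move; the robot and the scene stay as the last step left them, time stands still between calls to the robot, and variables do not carry over. Pictures are saved under pics/ and viewed, at most 14 in all, crops included, and the job is handed in when it is done.

```bash
ls; mkdir -p pics
python3 - <<'E'
from plant import env, imaging
import cv2, numpy as np
for n in("top","side"):
    p,d=imaging.snapshot(n); np.savez(f"{n}0.npz",p=p,d=d)
    cv2.imwrite(f"pics/{n}0.png",cv2.resize(p[:,:,::-1],(800,600),interpolation=cv2.INTER_CUBIC))
    m=imaging.camera_model(n); print(n,{k:np.round(v,3).tolist() for k,v in m.items()})
print(env.observe())
E
```

```text
pics
top {'fx': 386.231, 'fy': 386.231, 'cx': 253.459, 'cy': 198.464, 'R': [[0.005, -1.0, -0.011], [-0.993, -0.003, -0.118], [0.118, 0.011, -0.993]], 't': [6.642, 492.914, 1167.711]}
side {'fx': 394.417, 'fy': 394.417, 'cx': 259.344, 'cy': 187.01, 'R': [[0.811, -0.585, -0.003], [-0.432, -0.596, -0.677], [0.394, 0.55, -0.736]], 't': [-391.471, 280.779, 1053.855]}
{'clock': 0.1, 'qpos': array([ 9.59198964e-01,  2.59300660e-01,  1.53598060e+00,  6.91767231e-08,
        1.34799483e+00, -2.02799731e-01]), 'qd': array([-0.00179797, -0.00202634, -0.00155373,  0.00082824,  0.00095118,
       -0.0007246 ]), 'tau': array([ 2.26847871e-03, -4.46966457e+01, -2.91250741e+01, -2.87249431e-04,
        6.21214582e-03, -1.33874283e-05]), 'eef_pos': array([218.32857438, 504.29239333, 230.53859379]), 'orientation': array([-3.13994373e+00, -3.39131260e-04,  2.73279473e+00]), 'wrist_force': array([ 0.44889608, -0.00737469, -0.01017694]), 'moment': array([ 0.02072155,  0.00237714, -0.03297496]), 'grip_force': 0.0, 'opening': 85.25599519810308}
```

View pics/top0.png

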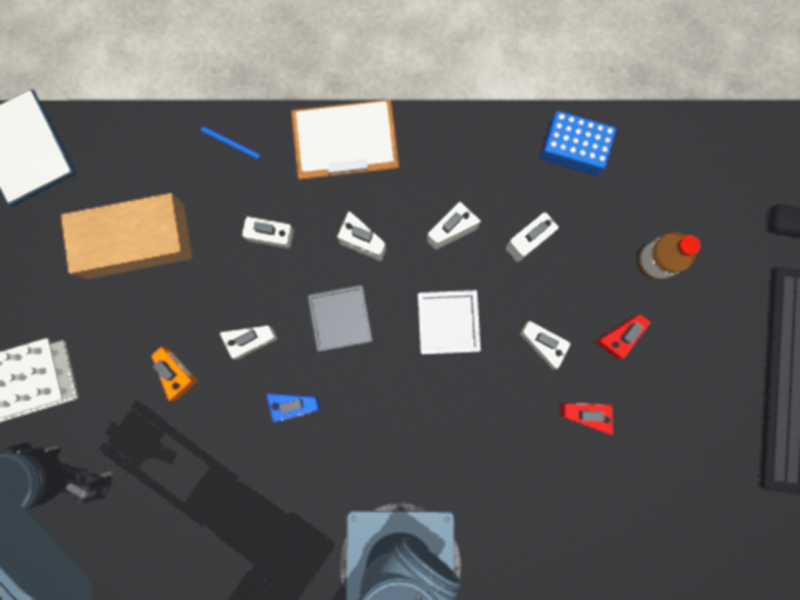

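View pics/side0.png

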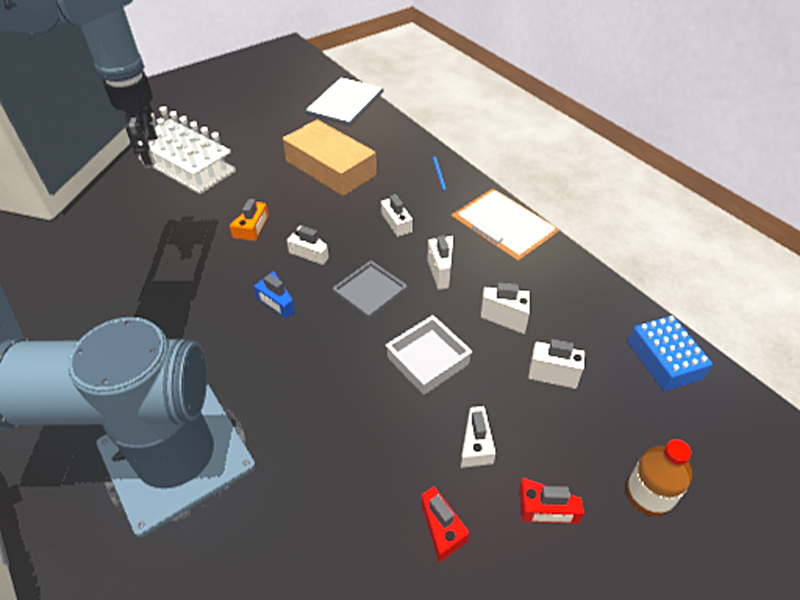

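Top view (800x600): the white cartridges are at (267,232), (362,236), (454,226), (533,237), (247,340) and (546,343). The bright steel tray is at (449,322) and the grey plastic tray at (340,318). The red, blue and orange look-alikes are to be left alone.

```bash
cat > h.py <<'E'
import numpy as np, cv2
from plant import env, imaging
def world(name,d):
    m=imaging.camera_model(name); R=np.array(m["R"]);t=np.array(m["t"])
    v,u=np.mgrid[:d.shape[0],:d.shape[1]]
    c=np.stack([(u-m["cx"])/m["fx"]*d,(v-m["cy"])/m["fy"]*d,d],-1)
    return (c-t)@R
def ray(name,uv,z):
    m=imaging.camera_model(name); R=np.array(m["R"]);t=np.array(m["t"])
    uv=np.atleast_2d(uv).astype(float)
    r=np.c_[(uv[:,0]-m["cx"])/m["fx"],(uv[:,1]-m["cy"])/m["fy"],np.ones(len(uv))]@R
    o=-R.T@t
    return (o+r*((z-o[2])/r[:,2])[:,None])[:,:2]
E
python3 - <<'E'
from h import *
f=np.load("top0.npz");p,d=f["p"],f["d"];W=world("top",d)
big=cv2.resize(p[100:280,130:400,::-1],None,fx=2.95,fy=2.95,interpolation=cv2.INTER_CUBIC)
cv2.imwrite("pics/crop0.png",big)
for x,y in[(267,232),(362,236),(454,226),(533,237),(247,340),(546,343)]:
    u,v=int(x*.64),int(y*.64); s=np.s_[v-22:v+23,u-22:u+23]
    w=W[s];q=p[s].astype(int);z=w[...,2]
    lab=(z>25)&(d[s]>0); zt=np.percentile(z[lab],98)
    zb=65 if zt>82 else 40
    m=(z>zb+12); n,l,st,c=cv2.connectedComponentsWithStats(m.astype(np.uint8))
    k=1+np.argmax(st[1:,4]); B=w[l==k]
    c1,(a1,b1),_=r=cv2.minAreaRect(B[:,:2].astype(np.float32)); bx=cv2.boxPoints(r)
    e=max((bx[1]-bx[0],bx[2]-bx[1]),key=np.linalg.norm)
    T=w[(z>zb-10)]; T=T[:,:2].astype(np.float32)
    h=cv2.convexHull(T)[:,0]; tri=cv2.minEnclosingTriangle(h[:,None])[1]
    print((x,y),"ztop",zt.round(1),"block",np.round(c1,1),np.round((a1,b1)),"yaw",round(np.degrees(np.arctan2(e[1],e[0]))%180,1),"body area",cv2.contourArea(h),"hull centroid",h.mean(0).round(1),"poly",np.round(cv2.approxPolyDP(h[:,None],6,True)[:,0]).tolist())
for (x,y),H in[((449,322),40),((340,318),15)]:
    u,v=int(x*.64),int(y*.64); s=np.s_[v-30:v+31,u-30:u+31]
    w=W[s];z=w[...,2];print("tray z",np.percentile(z,[5,30,50,90,98]).round(1))
    m=(z>H-6)&(z<H+8); P=w[m][:,:2].astype(np.float32)
    print(np.round(cv2.minAreaRect(P)[0],1),np.round(cv2.minAreaRect(P)[1],1),cv2.minAreaRect(P)[2],m.sum())
E
```

```text
(267, 232) ztop 72.7 block [514.9 133.5] [427.  35.] yaw 44.9 body area 18536.560293157643 hull centroid [629.  249.9] poly [[680.0, 310.0], [644.0, 318.0], [351.0, -5.0], [662.0, 223.0]]
(362, 236) ztop 97.1 block [633.9  75.1] [40. 18.] yaw 66.8 body area 14158.831750943209 hull centroid [616.   73.4] poly [[681.0, 103.0], [633.0, 123.0], [351.0, -5.0], [621.0, 35.0]]
(454, 226) ztop 97.3 block [657.7 -97.4] [18. 39.] yaw 136.1 body area 16050.628921071155 hull centroid [639.2 -92.8] poly [[701.0, -115.0], [639.0, -54.0], [351.0, -5.0], [665.0, -152.0]]
(533, 237) ztop 97.2 block [ 639.5 -258.9] [18. 39.] yaw 130.0 body area 11851.070462365256 hull centroid [ 627.3 -247. ] poly [[679.0, -283.0], [628.0, -213.0], [351.0, -5.0], [650.0, -303.0]]
(247, 340) ztop 72.5 block [403.7 153.2] [331.  36.] yaw 77.8 body area 14456.897302980135 hull centroid [423.7 277.7] poly [[446.0, 354.0], [397.0, 328.0], [351.0, -5.0], [459.0, 260.0]]
(546, 343) ztop 72.4 block [ 432.1 -281.1] [41. 18.] yaw 61.8 body area 16504.13818563902 hull centroid [ 428.2 -268.4] poly [[427.0, -329.0], [469.0, -250.0], [351.0, -5.0], [381.0, -303.0]]
tray z [-3.7 -0.4  1.6 26.5 41.6]
[470.  -94.3] [118.3 114.3] 2.805246353149414 337
tray z [-3.4 -0.4  1.3  7.7 16. ]
[479.3 122.7] [114.8 110.1] 10.856077194213867 271
```

View pics/crop0.png

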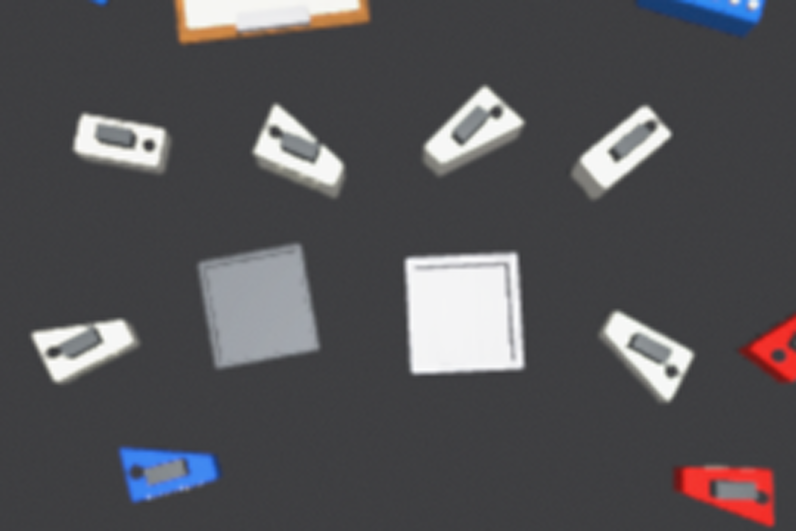

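The crop at 2.95x settles which parts are meant:
- **Tall wedges:** (298,145) and (473,130). The block top is at z≈97, and the flanks taper.
- **Low wedges:** (85,345) and (650,350). They are white, tapered and 40 high.
- **Leave alone:** (120,140) and (620,150) are straight-sided. The blue and red ones are decoys.

The dot marks the head. I'll finish the measurements now.

Run:
```python
from h import *
f=np.load("top0.npz");p,d=f["p"],f["d"];W=world("top",d);W[d<=0]=-99
for x,y in[(247,340),(546,343),(362,236),(454,226)]:
    u,v=int(x*.64),int(y*.64); s=np.s_[v-20:v+21,u-20:u+21]
    w=W[s];z=w[...,2];zt=z.max();zb=65 if zt>85 else 40
    n,l,st,c=cv2.connectedComponentsWithStats((z>zb+14).astype(np.uint8)); k=1+np.argmax(st[1:,4]);B=w[l==k][:,:2].astype(np.float32)
    r=cv2.minAreaRect(B);b=cv2.boxPoints(r);e=max((b[1]-b[0],b[2]-b[1]),key=np.linalg.norm)
    T=w[(z>zb-8)&(z<zb+8)][:,:2].astype(np.float32);h=cv2.convexHull(T)
    ax=e/np.linalg.norm(e);pr=(h[:,0]-r[0])@np.c_[ax,[-ax[1],ax[0]]]
    print((x,y),np.round(r[0],1),np.round(r[1]),"line",round(np.degrees(np.arctan2(e[1],e[0]))%180,1),"extent along/across",pr.min(0).round(),pr.max(0).round())
g=p.astype(int)
for (x,y),H in[((449,322),40),((340,318),15)]:
    u,v=int(x*.64),int(y*.64); s=np.s_[v-30:v+31,u-30:u+31]
    m=(g[s].min(-1)>100).astype(np.uint8); c=max(cv2.findContours(m,0,1)[0],key=cv2.contourArea)[:,0]+[u-30,v-30]
    P=ray("top",c,H).astype(np.float32); r=cv2.minAreaRect(P); b=cv2.boxPoints(r)
    for a,q in zip(b,np.roll(b,-1,0)): e=q-a; print("edge",np.linalg.norm(e).round(1),np.degrees(np.arctan2(e[1],e[0])).round(1))
    Z=W[s][...,2]; Q=W[s][(Z>H-6)&(Z<H+8)][:,:2].astype(np.float32); b2=cv2.boxPoints(cv2.minAreaRect(Q)); e=b2[1]-b2[0]
    print("tray centre",np.round(r[0],1),"depth edge0",np.linalg.norm(e),np.degrees(np.arctan2(e[1],e[0])), b2.mean(0))
```

```text
(247, 340) [435.4 298.1] [18. 40.] line 117.7 extent along/across [-46. -21.] [44. 35.]
(546, 343) [ 432.1 -281.1] [41. 18.] line 61.8 extent along/across [-45. -21.] [45. 34.]
(362, 236) [633.9  75.1] [40. 18.] line 66.8 extent along/across [-45. -34.] [46. 21.]
(454, 226) [657.7 -97.4] [18. 39.] line 136.1 extent along/across [-44. -35.] [46. 20.]
edge 120.8 -87.3
edge 124.9 2.7
edge 120.8 92.7
edge 124.9 -177.3
tray centre [469.8 -94.2] depth edge0 114.257286 -87.19474 [469.9831  -94.32173]
edge 112.0 -79.2
edge 116.1 10.8
edge 112.0 100.8
edge 116.1 -169.2
tray centre [479.3 122.6] depth edge0 110.14654 -79.14391 [479.31808 122.66712]
```

```bash
cat > go.py <<'E'
import sys
from h import *
from scipy.spatial.transform import Rotation as Ro
x,y,z,psi=map(float,sys.argv[1:5]); s=env.observe()
R=Ro.from_euler("xyz",s["orientation"]); T=Ro.from_euler("xyz",[180,0,psi],degrees=True)
print("pos",s["eef_pos"].round(1),"psi",np.degrees(s["orientation"]).round(1),"q6",s["qpos"][5].round(2),"open",round(s["opening"],1),"t",round(s["clock"],2))
print("shift",R.inv().apply(np.array([x,y,z])-s["eef_pos"]).round(1),"turn",np.degrees((R.inv()*T).as_rotvec()).round(1))
E
python3 go.py 633.9 75.1 140 66.8
```

```text
pos [218.3 504.3 230.5] psi [-179.9   -0.   156.6] q6 -0.2 open 85.3 t 0.1
shift [-552.  -228.5   90.7] turn [-0.1  0.1 89.8]
```

```bash
python3 -m pendant '[[-1,-55,-23,9,0,0,9],[-1,-110,-46,18,0,0,18],[-1,-165,-69,27,0,0,27],[-1,-221,-91,36,0,0,36],[-1,-276,-114,45,0,0,45],[-1,-331,-137,54,0,0,54],[-1,-386,-160,63,0,0,63],[-1,-442,-183,72,0,0,72],[-1,-497,-206,81,0,0,81],[-1,-552,-228.5,90.7,0,0,89.8]]'; python3 go.py 633.9 75.1 70 66.8
```

```text
clock: 1.35
eef_pos: [635.2, 74.0, 139.9]
orientation: [-3.141, 0.0, 1.16]
wrist_force: [0.8, 1.1, -0.0]
opening: 85.6
grip_force: 0.0
pos [635.2  74.  139.9] psi [-180.     0.    66.5] q6 0.35 open 85.6 t 1.35
shift [ 0.5 -1.6 69.9] turn [-0.   0.  -0.3]
```

```bash
python3 -m pendant '[[-1,0.5,-1.6,25,0,0,0],[-1,0.5,-1.6,45,0,0,0],[-1,0.5,-1.6,60,0,0,0],[-1,0.5,-1.6,70,0,0,0],[-1,0.5,-1.6,70,0,0,0],[-0.2,0.5,-1.6,70,0,0,0],[0.3,0.5,-1.6,70,0,0,0],[1,0.5,-1.6,70,0,0,0],[1,0.5,-1.6,70,0,0,0],[1,0.5,-1.6,70,0,0,0]]'; python3 go.py 633.9 75.1 170 66.8
```

```text
clock: 2.6
eef_pos: [633.2, 76.7, 71.0]
orientation: [3.141, -0.0, 1.165]
wrist_force: [-0.2, -0.5, 2.4]
opening: 16.8
grip_force: 62.3
pos [633.2  76.7  71. ] psi [180.   -0.   66.8] q6 0.35 open 16.8 t 2.6
shift [ -1.2   1.3 -99. ] turn [ 0. -0. -0.]
```

```bash
python3 -m pendant '[[1,0,0,-10,0,0,0],[1,0,0,-30,0,0,0],[1,0,0,-60,0,0,0],[1,0,0,-85,0,0,0],[1,0,0,-95,0,0,0],[1,0,0,-95,0,0,0]]'; python3 go.py 471 -118.3 166 182.75
```

```text
clock: 3.35
eef_pos: [633.2, 76.7, 166.1]
orientation: [3.141, -0.0, 1.166]
wrist_force: [-0.2, 0.1, -1.7]
opening: 17.1
grip_force: 62.0
pos [633.2  76.7 166.1] psi [179.9  -0.   66.8] q6 0.35 open 17.1 t 3.35
shift [-2.431e+02 -7.220e+01 -1.000e-01] turn [ 1.00e-01  0.00e+00 -1.16e+02]
```

```bash
python3 -m pendant '[[1,-10,-3,0,0,0,-6],[1,-35,-10,0,0,0,-16],[1,-65,-20,0,0,0,-26],[1,-100,-30,0,0,0,-36],[1,-135,-40,0,0,0,-46],[1,-170,-50,0,0,0,-56],[1,-200,-60,0,0,0,-66],[1,-225,-67,0,0,0,-76],[1,-238,-71,0,0,0,-86],[1,-243,-72,0,0,0,-94]]' ; python3 -m pendant '[[1,0,0,0,0,0,-9],[1,0,0,0,0,0,-16],[1,0,0,0,0,0,-21],[1,0,0,0,0,0,-22],[1,0,0,0,0,0,-22]]'; python3 go.py 471 -118.3 75.5 182.75
python3 - <<'E'
from h import *
im=[cv2.resize(imaging.snapshot(n)[0][r[0]:r[0]+120,r[1]:r[1]+160,::-1],(400,300),interpolation=2) for n,r in(("top",(145,210)),("side",(160,190)))]
cv2.imwrite("pics/c1.png",np.hstack(im))
E
```

```text
clock: 4.6
eef_pos: [469.6, -118.5, 164.3]
orientation: [3.141, -0.003, 2.81]
wrist_force: [-0.9, -0.2, -0.9]
opening: 16.8
grip_force: 61.9
clock: 5.22
eef_pos: [470.6, -118.0, 164.9]
orientation: [3.141, -0.001, -3.094]
wrist_force: [0.9, -0.2, -1.4]
opening: 16.7
grip_force: 61.9
pos [ 470.6 -118.   164.9] psi [ 1.800e+02 -1.000e-01 -1.773e+02] q6 -2.09 open 16.7 t 5.22
shift [-0.5 -0.3 89.4] turn [ 0.  -0.1 -0. ]
```

View pics/c1.png

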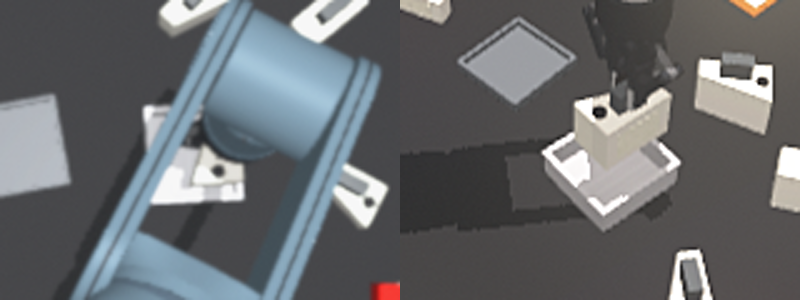

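The held wedge is over the steel tray with its head (dot, at (218,172)) towards the robot and the straight flank to the outer right wall. I'll lower it.

```bash
python3 -m pendant '[[1,-0.5,-0.3,20,0,0,0],[1,-0.5,-0.3,40,0,0,0],[1,-0.5,-0.3,55,0,0,0],[1,-0.5,-0.3,67,0,0,0],[1,-0.5,-0.3,76,0,0,0],[1,-0.5,-0.3,82,0,0,0],[1,-0.5,-0.3,86,0,0,0],[1,-0.5,-0.3,88,0,0,0],[1,-0.5,-0.3,89,0,0,0],[1,-0.5,-0.3,89,0,0,0]]' ; python3 go.py 471 -118.3 75.5 182.75
```

```text
clock: 6.58
eef_pos: [471.7, -118.6, 76.8]
orientation: [-3.141, 0.0, -3.093]
wrist_force: [-1.1, 0.2, -0.7]
opening: 16.7
grip_force: 62.0
pos [ 471.7 -118.6   76.8] psi [-180.     0.  -177.2] q6 -2.1 open 16.7 t 6.58
shift [0.6 0.3 1.3] turn [-0.  0.  0.]
```

```bash
python3 -m pendant '[[1,0,0,1,0,0,0],[1,0,0,1.3,0,0,0],[1,0,0,1.3,0,0,0],[0.2,0,0,1.3,0,0,0],[0.2,0,0,1.3,0,0,0],[0.2,0,0,1.3,0,0,0],[0.2,0,0,-20,0,0,0],[0,0,0,-50,0,0,0],[-1,0,0,-80,0,0,0],[-1,0,0,-80,0,0,0]]' ; python3 go.py 657.7 -97.4 156 136.1
```

```text
clock: 7.82
eef_pos: [473.1, -119.3, 158.7]
orientation: [-3.139, 0.004, -3.093]
wrist_force: [1.2, 0.2, -0.2]
opening: 77.1
grip_force: 0.0
pos [ 473.1 -119.3  158.7] psi [-179.9    0.2 -177.2] q6 -2.1 open 77.1 t 7.83
shift [-185.5   12.9    3.5] turn [-0.   0.3 46.7]
```

```bash
python3 -m pendant '[[-1,-30,2,0,0,0,8],[-1,-70,5,0,0,0,17],[-1,-110,8,0,0,0,26],[-1,-150,11,1,0,0,35],[-1,-175,12.5,2,0,0.2,42],[-1,-185.5,12.9,3.5,0,0.3,46.7],[-1,-185.5,12.9,3.5,0,0.3,46.7],[-1,-185.5,12.9,3.5,0,0.3,46.7]]' ; python3 go.py 657.7 -97.4 70 136.1
python3 - <<'E'
from h import *
W=None
p,d=imaging.snapshot("top"); np.savez("top1.npz",p=p,d=d)
im=[cv2.resize(q[r[0]:r[0]+120,r[1]:r[1]+160,::-1],(400,300),interpolation=2) for q,r in((p,(145,210)),(imaging.snapshot("side")[0],(160,190)))]
cv2.imwrite("pics/c2.png",np.hstack(im))
E
```

```text
clock: 8.82
eef_pos: [655.3, -96.5, 152.1]
orientation: [-3.139, -0.006, 2.377]
wrist_force: [-0.2, 0.3, 0.3]
opening: 85.8
grip_force: 0.0
pos [655.3 -96.5 152.1] psi [-179.8   -0.4  136.2] q6 -1.12 open 85.8 t 8.82
shift [-2.9  1.3 82.1] turn [-0.2 -0.4  0.1]
```

View pics/c2.png

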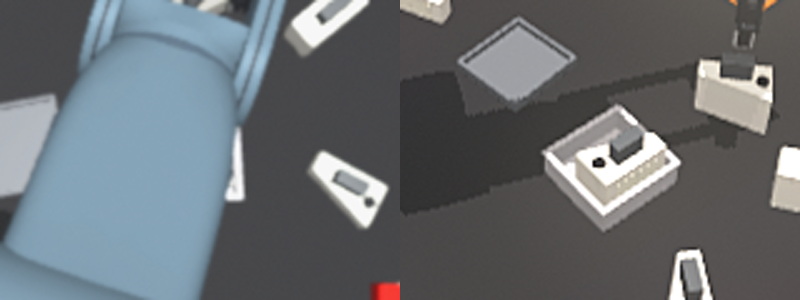

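The side view at (620,155) shows the first tall wedge standing flat in the tray, with its straight flank at the near wall. Next is tall wedge b.

```bash
python3 -m pendant '[[-1,-2.9,1.3,25,0,-0.4,0],[-1,-2.9,1.3,50,0,-0.4,0],[-1,-2.9,1.3,70,0,-0.4,0],[-1,-2.9,1.3,82,0,-0.4,0],[-1,-2.9,1.3,82,0,-0.4,0],[-0.2,-2.9,1.3,82,0,-0.4,0],[0.3,-2.9,1.3,82,0,-0.4,0],[1,-2.9,1.3,82,0,-0.4,0],[1,-2.9,1.3,82,0,-0.4,0],[1,-2.9,1.3,82,0,-0.4,0]]'; python3 -m pendant '[[1,0,0,-10,0,0,0],[1,0,0,-30,0,0,0],[1,0,0,-60,0,0,0],[1,0,0,-90,0,0,0],[1,0,0,-115,0,0,0],[1,0,0,-120,0,0,0],[1,0,0,-120,0,0,0]]'
python3 go.py 468.7 -70.3 190 182.75
python3 - <<'E'
from h import *
p,d=imaging.snapshot("side");W=world("side",d);W[d<=0]=-99
def blk(c,z0,r=45):
    m=(W[...,2]>z0)&(W[...,2]<z0+25)&(np.hypot(W[...,0]-c[0],W[...,1]-c[1])<r)
    r=cv2.minAreaRect(W[m][:,:2].astype(np.float32)); return np.round(r[0],1),np.round(r[1],1),round(r[2],1),m.sum()
print("TA block side",blk((471,-118),92),"zmax",W[180:240,230:300,2].max())
z=W[...,2];m=(z>36)&(z<44)&(np.hypot(W[...,0]-470,W[...,1]+94)<90);r=cv2.minAreaRect(W[m][:,:2].astype(np.float32));print("rim",r)
E
```

```text
clock: 10.18
eef_pos: [659.1, -97.8, 71.7]
orientation: [-3.14, 0.003, 2.375]
wrist_force: [-1.2, -0.3, 3.4]
opening: 16.8
grip_force: 59.4
clock: 11.05
eef_pos: [658.5, -97.1, 190.7]
orientation: [-3.139, 0.002, 2.375]
wrist_force: [-0.0, -1.3, -1.5]
opening: 16.8
grip_force: 58.8
pos [658.5 -97.1 190.7] psi [-1.799e+02  1.000e-01  1.361e+02] q6 -1.12 open 16.8 t 11.05
shift [ 155.3 -112.4    0.6] turn [ -0.2   0.  -46.7]
TA block side (array([ 471.2, -116.8]), array([40.1, 19.1]), 3.7, np.int64(91)) zmax 103.62925674427703
rim ((469.8500671386719, -91.51701354980469), (119.89772033691406, 116.44868469238281), 2.794754981994629)
```

```bash
python3 -m pendant '[[1,10,-7,0,0,0,-6],[1,35,-25,0,0,0,-14],[1,65,-47,0,0,0,-23],[1,95,-69,0,0,0,-32],[1,125,-90,0,0,0,-40],[1,145,-105,0,0,0,-45],[1,155.3,-112.4,0,0,0,-46.7],[1,155.3,-112.4,0,0,0,-46.7],[1,155.3,-112.4,0,0,0,-46.7]]'; python3 go.py 468.7 -70.3 77 182.75
python3 - <<'E'
from h import *
im=[cv2.resize(imaging.snapshot(n)[0][r[0]:r[0]+120,r[1]:r[1]+160,::-1],(400,300),interpolation=2) for n,r in(("top",(145,210)),("side",(140,190)))]
cv2.imwrite("pics/c3.png",np.hstack(im))
E
```

```text
clock: 12.22
eef_pos: [469.9, -70.7, 190.9]
orientation: [-3.138, 0.001, -3.094]
wrist_force: [0.2, -0.5, -1.3]
opening: 17.1
grip_force: 58.8
pos [469.9 -70.7 190.9] psi [-179.8    0.  -177.3] q6 -2.0 open 17.1 t 12.22
shift [  1.3   0.9 113.9] turn [-0.2  0.  -0. ]
```

View pics/c3.png

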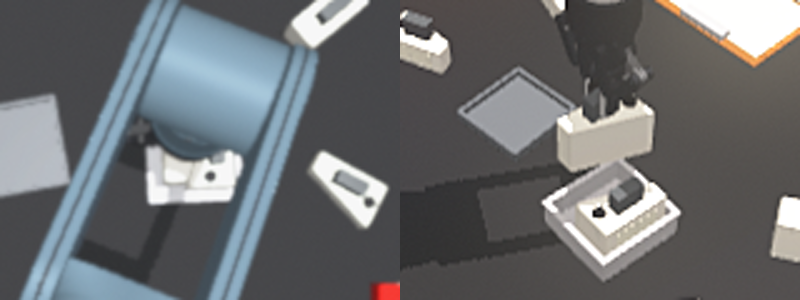

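TB hangs with its tail towards the robot and its straight flank on the left, as wanted. Lowering it.

```bash
python3 -m pendant '[[1,1.3,0.5,20,0,0,0],[1,1.3,0.5,40,0,0,0],[1,1.3,0.5,58,0,0,0],[1,1.3,0.5,72,0,0,0],[1,1.3,0.5,84,0,0,0],[1,1.3,0.5,94,0,0,0],[1,1.3,0.5,102,0,0,0],[1,1.3,0.5,108,0,0,0],[1,1.3,0.5,112,0,0,0],[1,1.3,0.5,112,0,0,0]]' ; python3 go.py 468.7 -70.3 77 182.75
```

```text
clock: 13.58
eef_pos: [467.6, -70.3, 78.8]
orientation: [-3.139, -0.0, -3.093]
wrist_force: [0.0, -0.0, -1.2]
opening: 16.9
grip_force: 58.9
pos [467.6 -70.3  78.8] psi [-179.8   -0.  -177.2] q6 -2.0 open 16.9 t 13.57
shift [-1.1 -0.   1.8] turn [-0.2 -0.   0. ]
```

```bash
python3 -m pendant '[[1,-1,0,1,0,0,0],[1,-1,0,2,0,0,0],[1,-1,0,2.5,0,0,0],[0.3,-1,0,2.5,0,0,0],[0.25,-1,0,2.5,0,0,0],[0.25,-1,0,2.5,0,0,0],[0.25,-1,0,-10,0,0,0],[0.25,-1,0,-40,0,0,0],[-1,-1,0,-80,0,0,0],[-1,-1,0,-110,0,0,0]]' ; python3 go.py 435.4 298.1 180 117.7
```

```text
clock: 14.82
eef_pos: [469.1, -70.1, 191.5]
orientation: [-3.138, 0.002, -3.093]
wrist_force: [0.3, 0.1, -0.7]
opening: 67.2
grip_force: 0.0
pos [469.1 -70.1 191.5] psi [-1.798e+02  1.000e-01 -1.772e+02] q6 -2.0 open 67.2 t 14.82
shift [ 15.8 369.4  10. ] turn [-0.1  0.2 65.1]
```

```bash
python3 -m pendant '[[-1,2,25,0,0,0,8],[-1,4,75,0,0,0,16],[-1,6,130,0,0,0,25],[-1,8,185,0,0,0,34],[-1,10,240,10,0,0,43],[-1,12,295,25,0,0,52],[-1,15,345,45,0,0,61],[-1,15.8,369.4,60,0,0.1,65.1],[-1,15.8,369.4,70,0,0.1,65.1],[-1,15.8,369.4,70,0,0.1,65.1]]'; python3 go.py 435.4 298.1 45 117.7
python3 - <<'E'
from h import *
im=[]
for n,r in(("top",(145,210)),("side",(140,190))):
    p,d=imaging.snapshot(n); im.append(cv2.resize(p[r[0]:r[0]+120,r[1]:r[1]+160,::-1],(400,300),interpolation=2))
    W=world(n,d);W[d<=0]=-99;z=W[...,2]
    for c in((471,-118),(469,-70)):
        m=(z>90)&(z<115)&(np.hypot(W[...,0]-c[0],W[...,1]-c[1])<26);r=cv2.minAreaRect(W[m][:,:2].astype(np.float32));print(n,np.round(r[0],1),np.round(r[1],1),round(r[2],1),"z",np.median(z[m]))
cv2.imwrite("pics/c4.png",np.hstack(im))
E
```

```text
clock: 16.08
eef_pos: [434.6, 297.3, 117.6]
orientation: [-3.138, 0.002, 2.055]
wrist_force: [-0.1, -0.4, 0.4]
opening: 85.1
grip_force: 0.0
pos [434.6 297.3 117.6] psi [-1.798e+02  1.000e-01  1.178e+02] q6 -0.09 open 85.1 t 16.07
shift [ 0.5  1.4 72.6] turn [-0.2  0.1  0.1]
top [ 470.6 -118.9] [17.7 37.8] 89.7 z 99.4975242420935
top [467.2 -70. ] [38.5 17.1] 1.3 z 99.29391053936723
side [ 471.1 -116.8] [41.  18.6] 4.8 z 98.68405595694705
side [466.9 -69.8] [41.8 19. ] 1.4 z 98.71263697288056
```

View pics/c4.png

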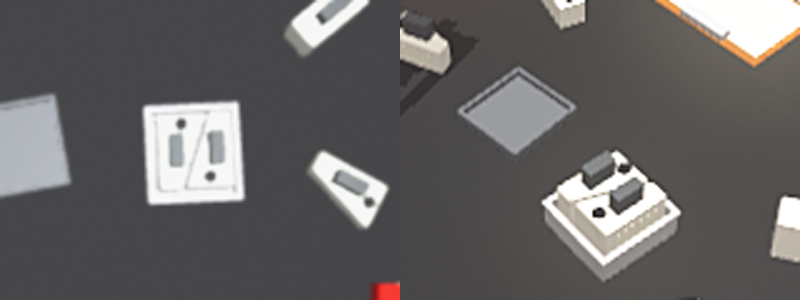

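Both tall wedges stand head to tail in the steel tray at equal height (z≈99), blocks at crop (177,150) and (217,147). Now the low ones.

```bash
python3 -m pendant '[[-1,0.5,1.4,25,0,0,0],[-1,0.5,1.4,48,0,0,0],[-1,0.5,1.4,64,0,0,0],[-1,0.5,1.4,72,0,0,0],[-1,0.5,1.4,72,0,0,0],[-0.2,0.5,1.4,72,0,0,0],[0.3,0.5,1.4,72,0,0,0],[1,0.5,1.4,72,0,0,0],[1,0.5,1.4,72,0,0,0],[1,0.5,1.4,72,0,0,0]]'; python3 -m pendant '[[1,0,0,-10,0,0,0],[1,0,0,-30,0,0,0],[1,0,0,-55,0,0,0],[1,0,0,-70,0,0,0],[1,0,0,-70,0,0,0]]'
python3 go.py 474.8 146.2 115 10.8
```

```text
clock: 17.42
eef_pos: [436.2, 299.2, 46.2]
orientation: [-3.14, 0.002, 2.054]
wrist_force: [-0.3, -0.2, 3.9]
opening: 17.0
grip_force: 59.6
clock: 18.05
eef_pos: [436.7, 299.4, 116.9]
orientation: [3.141, 0.002, 2.054]
wrist_force: [-0.4, 0.4, -2.0]
opening: 16.9
grip_force: 59.0
pos [436.7 299.4 116.9] psi [1.800e+02 1.000e-01 1.177e+02] q6 -0.09 open 16.9 t 18.05
shift [-153.4  -37.4    2.2] turn [1.000e-01 0.000e+00 1.069e+02]
```

```bash
python3 -m pendant '[[1,-8,-2,0,0,0,6],[1,-25,-6,0,0,0,16],[1,-47,-11,0,0,0,26],[1,-70,-17,0,0,0,36],[1,-95,-23,0,0,0,46],[1,-118,-29,0,0,0,56],[1,-138,-34,0,0,0,66],[1,-148,-36,0,0,0,76],[1,-153,-37,0,0,0,86],[1,-153.4,-37.4,0,0,0,95]]'; python3 -m pendant '[[1,0,0,0,0,0,7],[1,0,0,0,0,0,11],[1,0,0,0,0,0,12],[1,0,0,0,0,0,12]]';python3 go.py 474.8 146.2 51 10.8
```

```text
clock: 19.3
eef_pos: [473.4, 145.3, 115.0]
orientation: [3.141, 0.004, 0.39]
wrist_force: [-0.0, 0.5, -1.1]
opening: 16.8
grip_force: 58.9
clock: 19.8
eef_pos: [473.7, 145.9, 115.5]
orientation: [3.14, 0.003, 0.187]
wrist_force: [-0.3, -0.5, -1.3]
opening: 16.7
grip_force: 58.9
pos [473.7 145.9 115.5] psi [179.9   0.2  10.7] q6 1.46 open 16.7 t 19.8
shift [ 1.4 -0.2 64.5] turn [ 0.1  0.2 -0.1]
```

```bash
python3 -m pendant '[[1,1,0,15,0,0.2,0],[1,1,0,30,0,0.2,0],[1,1,0,42,0,0.2,0],[1,1,0,51,0,0.2,0],[1,1,0,57,0,0.2,0],[1,1,0,61,0,0.2,0],[1,1,0,63,0,0.2,0],[1,1,0,63,0,0.2,0],[1,1,0,63,0,0.2,0]]' ; python3 go.py 474.8 146.2 51 10.8
```

```text
clock: 20.92
eef_pos: [475.2, 146.0, 53.4]
orientation: [3.14, -0.003, 0.186]
wrist_force: [0.5, 0.2, -0.6]
opening: 17.1
grip_force: 58.9
pos [475.2 146.   53.4] psi [ 1.799e+02 -1.000e-01  1.070e+01] q6 1.46 open 17.1 t 20.93
shift [-0.4 -0.3  2.4] turn [ 0.1 -0.1 -0.1]
```

```bash
python3 -m pendant '[[1,0,0,1,0,0,0],[1,0,0,2,0,0,0],[1,0,0,2.5,0,0,0],[0.3,0,0,2.5,0,0,0],[0.25,0,0,2.5,0,0,0],[0.25,0,0,2.5,0,0,0],[0.25,0,0,-10,0,0,0],[0.25,0,0,-40,0,0,0],[-1,0,0,-80,0,0,0],[-1,0,0,-110,0,0,0]]' ; python3 go.py 432.1 -281.1 170 61.8
```

```text
clock: 22.18
eef_pos: [475.3, 146.2, 165.7]
orientation: [3.139, -0.004, 0.186]
wrist_force: [-0.3, 0.2, -1.0]
opening: 67.2
grip_force: 0.0
pos [475.3 146.2 165.7] psi [179.9  -0.2  10.7] q6 1.46 open 67.2 t 22.18
shift [-121.6  411.9   -3.9] turn [  0.2  -0.2 -51.1]
```

```bash
python3 -m pendant '[[-1,-10,35,0,0,0,-6],[-1,-25,85,0,0,0,-13],[-1,-42,140,0,0,0,-20],[-1,-58,195,0,0,0,-27],[-1,-74,250,0,0,0,-34],[-1,-90,305,0,0,0,-41],[-1,-106,360,10,0,0,-48],[-1,-118,400,25,0,-0.2,-51.1],[-1,-121.6,411.9,45,0,-0.2,-51.1],[-1,-121.6,411.9,45,0,-0.2,-51.1]]'; python3 go.py 432.1 -281.1 46 61.8
python3 - <<'E'
from h import *
im=[]
for n,r in(("top",(145,160)),("side",(120,180))):
    p,d=imaging.snapshot(n); im.append(cv2.resize(p[r[0]:r[0]+120,r[1]:r[1]+160,::-1],(400,300),interpolation=2))
    W=world(n,d);W[d<=0]=-99;z=W[...,2]
    m=(z>62)&(z<90)&(np.hypot(W[...,0]-475,W[...,1]-146)<26);r=cv2.minAreaRect(W[m][:,:2].astype(np.float32));print(n,np.round(r[0],1),np.round(r[1],1),round(r[2],1),"z",np.median(z[m]))
cv2.imwrite("pics/c5.png",np.hstack(im))
E
```

```text
clock: 23.42
eef_pos: [430.7, -281.5, 118.0]
orientation: [-3.14, 0.003, 1.076]
wrist_force: [-0.5, 0.2, -0.4]
opening: 85.2
grip_force: 0.0
pos [ 430.7 -281.5  118. ] psi [-1.799e+02  1.000e-01  6.170e+01] q6 -0.3 open 85.2 t 23.43
shift [ 1.2  1.1 72. ] turn [-0.1  0.1 -0.1]
top [475.  145.4] [39.6 18. ] 9.6 z 74.6632293535661
side [474.2 146.1] [39.8 20.8] 16.1 z 73.68248761708556
```

View pics/c5.png

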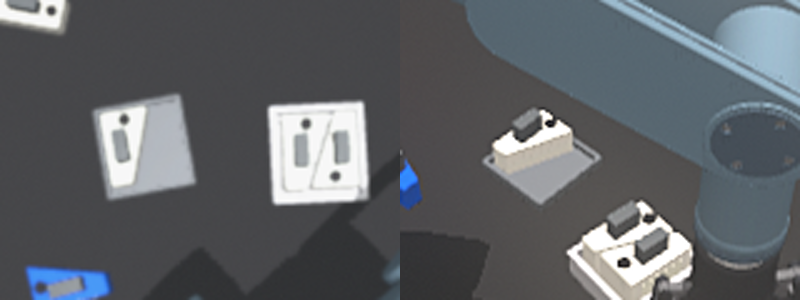

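The first low wedge stands in the left half of the grey tray at (122,145), straight flank along the left wall. Now I'll grasp the last one.

```bash
python3 -m pendant '[[-1,1.2,1.1,25,0,0,0],[-1,1.2,1.1,48,0,0,0],[-1,1.2,1.1,64,0,0,0],[-1,1.2,1.1,72,0,0,0],[-1,1.2,1.1,72,0,0,0],[-0.2,1.2,1.1,72,0,0,0],[0.3,1.2,1.1,72,0,0,0],[1,1.2,1.1,72,0,0,0],[1,1.2,1.1,72,0,0,0],[1,1.2,1.1,72,0,0,0]]'; python3 -m pendant '[[1,0,0,-10,0,0,0],[1,0,0,-30,0,0,0],[1,0,0,-60,0,0,0],[1,0,0,-95,0,0,0],[1,0,0,-125,0,0,0],[1,0,0,-140,0,0,0],[1,0,0,-140,0,0,0]]'
python3 go.py 483.8 99 186 10.8
```

```text
clock: 24.78
eef_pos: [433.4, -281.3, 47.1]
orientation: [3.14, 0.004, 1.078]
wrist_force: [-0.6, -0.1, 3.9]
opening: 16.9
grip_force: 59.5
clock: 25.65
eef_pos: [433.5, -280.7, 187.4]
orientation: [3.139, 0.004, 1.078]
wrist_force: [0.1, -0.1, -2.1]
opening: 16.8
grip_force: 58.9
pos [ 433.5 -280.7  187.4] psi [179.8   0.2  61.8] q6 -0.3 open 16.8 t 25.65
shift [ 358.4 -135.3   -0.4] turn [ 0.3  0.1 51. ]
```

```bash
python3 -m pendant '[[1,15,-6,0,0,0,3],[1,45,-17,0,0,0,8],[1,88,-33,0,0,0,14],[1,132,-50,0,0,0,20],[1,176,-66,0,0,0,26],[1,220,-83,0,0,0,32],[1,264,-100,0,0,0,38],[1,308,-116,0,0,0,44],[1,340,-128,0,0,0,49],[1,358,-135.3,0,0.3,0,51]]'; python3 -m pendant '[[1,0,0,20,0,0,0],[1,0,0,45,0,0,0],[1,0,0,65,0,0,0],[1,0,0,70,0,0,0],[1,0,0,70,0,0,0]]';python3 go.py 483.8 99 52 10.8
```

```text
clock: 26.9
eef_pos: [482.2, 100.9, 183.5]
orientation: [-3.139, 0.007, 0.188]
wrist_force: [-0.5, -0.8, -1.0]
opening: 17.0
grip_force: 58.8
clock: 27.52
eef_pos: [482.6, 99.0, 114.6]
orientation: [-3.14, 0.005, 0.188]
wrist_force: [-0.1, 0.4, -1.2]
opening: 16.6
grip_force: 58.9
pos [482.6  99.  114.6] psi [-179.9    0.3   10.8] q6 1.36 open 16.6 t 27.52
shift [ 1.5  0.3 62.6] turn [-0.1  0.3 -0. ]
```

```bash
python3 -m pendant '[[1,1,0.3,15,0,0.3,0],[1,1,0.3,30,0,0.3,0],[1,1,0.3,42,0,0.3,0],[1,1,0.3,51,0,0.3,0],[1,1,0.3,57,0,0.3,0],[1,1,0.3,60,0,0.3,0],[1,1,0.3,61,0,0.3,0],[1,1,0.3,61,0,0.3,0],[1,1,0.3,61,0,0.3,0]]' ; python3 go.py 483.8 99 52 10.8
```

```text
clock: 28.65
eef_pos: [484.2, 98.9, 54.6]
orientation: [-3.141, -0.003, 0.188]
wrist_force: [-0.6, 0.3, -0.2]
opening: 16.4
grip_force: 58.9
pos [484.2  98.9  54.6] psi [-1.799e+02 -1.000e-01  1.080e+01] q6 1.36 open 16.4 t 28.65
shift [-0.4 -0.2  2.6] turn [-0.1 -0.1 -0. ]
```

Release, rise, then swing clear towards the right.

```bash
python3 -m pendant '[[1,0,0,1,0,0,0],[1,0,0,2,0,0,0],[1,0,0,2.6,0,0,0],[0.3,0,0,2.6,0,0,0],[0.25,0,0,2.6,0,0,0],[0.25,0,0,2.6,0,0,0],[0.25,0,0,-10,0,0,0],[0.25,0,0,-40,0,0,0],[-1,0,0,-80,0,0,0],[-1,0,0,-120,0,0,0]]' ; python3 -m pendant '[[-1,0,40,-10,0,0,0],[-1,0,90,-20,0,0,0],[-1,0,140,-20,0,0,0],[-1,0,200,-20,0,0,0],[-1,0,260,-20,0,0,0],[-1,0,320,-20,0,0,0],[-1,0,350,-20,0,0,0],[-1,0,360,-20,0,0,0],[-1,0,360,-20,0,0,0]]'
python3 - <<'E'
from h import *
p,d=imaging.snapshot("top");W=world("top",d);W[d<=0]=-99;z=W[...,2]
for c,z0 in(((475,146),62),((484,99),62),((471,-118),90),((469,-70),90)):
    m=(z>z0)&(z<z0+25)&(np.hypot(W[...,0]-c[0],W[...,1]-c[1])<26);r=cv2.minAreaRect(W[m][:,:2].astype(np.float32));print(np.round(r[0],1),np.round(r[1],1),round(r[2],1),"z",np.median(z[m]))
a=cv2.resize(p[125:245,160:320,::-1],(400,300),interpolation=2)
b=cv2.resize(imaging.snapshot("side")[0][120:240,180:340,::-1],(400,300),interpolation=2)
cv2.imwrite("pics/c6.png",np.hstack([a,b]))
E
```

```text
clock: 29.9
eef_pos: [483.6, 98.7, 176.3]
orientation: [-3.141, -0.002, 0.188]
wrist_force: [0.7, 0.5, -0.7]
opening: 67.1
grip_force: 0.0
clock: 31.02
eef_pos: [550.8, -254.6, 194.1]
orientation: [-3.14, -0.002, 0.188]
wrist_force: [-0.1, -0.5, -0.4]
opening: 85.3
grip_force: 0.0
[475.1 145.3] [39.3 18. ] 10.1 z 74.35532191418594
[483.6  98.6] [40.4 18. ] 10.6 z 74.3838732495187
[ 470.7 -118.6] [38.2 17.5] 1.1 z 99.52566987068575
[467.3 -70.5] [38.3 17.6] 2.2 z 99.86131327776805
```

View pics/c6.png

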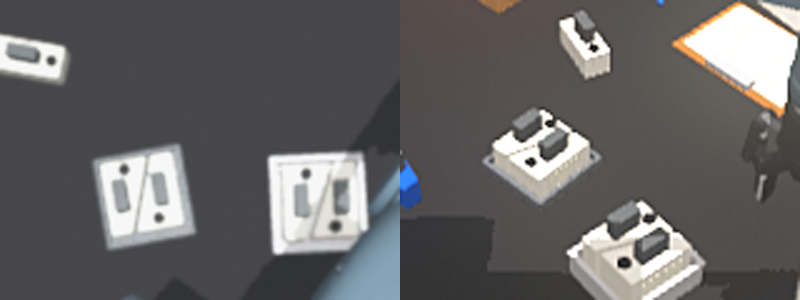

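Both pairs stand flat, head to tail: low blocks at (122,195) and (160,188), tall blocks at (302,200) and (342,195). The arm is clear, so I'm handing in.

```bash
python3 -c "
from plant import env
print(env.hand_in())"
```

```text
the job is handed in; nothing more can be done
None
```

The job is handed in at about 31 s on the robot's clock: both tall wedges are in the steel tray and both low wedges in the plastic tray, each pair head to tail and flat on the floor in the last pictures, and I did not touch the straight-sided cartridges.

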